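# Shavings tray home under the bowl lathe

## Task

Slide the empty shavings tray nose first into its bay under the little lathe until its front plate sits flush against the lathe base all along, then let go. The runners inside are out of sight, so feel for them with the tray's side against the right-hand runner and work gently, never forcing the tray against the lathe (stay under 40 N); keep the tray flat on the tile and leave the other things on the bench where they are.

Things in the scene. Friction and masses are not known exactly. Their poses are not given: they have to be found in the camera images.
- tray: Loose shavings tray, 0.19 to 0.34 kg, standing on the tile up to 25 cm in front of the bay mouth, turned at some angle; it slides on the tile (drag 1 to 4 N). An open aluminium pan, 110 long (x), 110 wide (y), 28 high, with a front plate and grip fin at its -x end. Origin: centre of the pan's underside. +x points from the front plate to the nose, the way it goes in; z up.
- tray_plate (a point): Middle of the lower edge of the inner face (the one that meets the lathe) of the tray's dark green upright front plate, at tray x = -55. The plate is 184 wide (y), 6 thick (x, outer face at -61), 52 high.
- tray_grip (a point): Grip point, 40 above the tile at tray x = -86, in the dark red rosewood fin that stands out from the middle of the plate: 16 thick (tray y), from x = -61 to x = -105, from 12 to 60 above the tile. Pinch it across its thickness from above, TCP about here; closing fingers may press the tray down on the tile and raise its drag: ease up until that load is gone.
- tray_nose (a point): Middle of the lower edge of the tray's nose, the flat leading end of the pan, at tray x = +55.
- lathe: Fixed dark green mini lathe on a hollow base 200 deep (x), 260 wide (y), 66 high; on top a headstock and chuck, up to 191 high, beginning 84 behind the front face. Origin: centre of the base's underside, on the tile. +x points into the bay, +y to the left of someone looking into the mouth. Home: tray origin at lathe x = -45. Tray and lathe must never press on each other with 40 N.
- bay_mouth (a point): Middle of the lower edge of the bay mouth, in the front face (lathe x = -100, axes as the lathe). The mouth is 160 wide, 40 high, open at the bottom: the tray slides on the tile all the way in. The tray is home when its plate meets this face all along. To start, the nose can go 38 in with the tray 13 left of the middle; it touches nothing there.
- bay_inside (a point): Point in the bay, 50 behind the mouth. Two hidden rigid runners, parallel to lathe x, square-ended, gap 113.5 (pan + 3.5). The pair sits anywhere from 11 left to 11 right of the middle; this is NOT measured or shown by this point. The right one (-y) starts 12 inside the mouth, the left one 50 inside. Feel the right one with the pan's side, ease back 1 to 2, slide straight in.
- bowl_stand: Bystander: loose persimmon-orange lacquered bowl stand, 110 across, 30 high; origin: centre of its underside.
- ring_gauge: Bystander: loose bone ring gauge lying flat, 72 across, 8 high; origin: centre of its underside.
- handle: Bystander: loose stubby rosewood handle standing upright, 38 across, 66 high; origin: centre of its underside.
- go_bowl: Bystander: loose lidded kaya wood Go bowl, 128 across, 90 high; origin: centre of its underside.
- chuck_key: Bystander: loose steel T-shaped chuck key lying flat, 112 long, 90 across its bar, 18 high; origin: under the middle of its shaft.
- oil: Bystander: loose amber oil bottle, 56 across, 150 high; origin: centre of its underside.
Mind the look-alikes: they are no part of the job. What is shaped like the tray but blue is not meant.

How it is judged:
By the outcome, as a careful person would: the job done as asked, in the order asked, and still so for the second after the job is handed in, with the robot touching nothing.
It also fails if it takes over 72 s, if anything falls off the work surface, if the arm or the gripper's body presses on something with over 40 N, if the wrist force passes 120 N, or if a joint passes its speed limit or range.

## Robot

A 6-joint arm with a two-finger parallel gripper is mounted at the origin on the work surface. World frame = base frame: x ahead of the robot, y to its left, z up, the work surface at z = 0. Lengths are in m, angles in degrees, forces in N, time in s.
With the tool pointing down it reaches from about 0.3 to 0.75 m from the base axis. Payload 8.5 kg.
Tool frame: the origin (TCP) lies between the finger pads, 19 mm behind the fingertips; this is the grasp point; z points along the fingers, y is the line along which they close (so a half turn about z gives the same grasp; the last joint's range is limited). The gripper opens to 85 mm and grips with 20 to 120 N. Pads are 22 mm wide; open, the fingers measure 114 mm over their backs; the gripper's body (76 mm by 85 mm) begins 54 mm behind the grasp point. The pads swing forward as they close: fully open they stand 13 mm farther back than shut.
Start: joints at [-88.596, 21.807, 74.336, -0, 83.858, -12.336], TCP at [0.131, -0.534, 0.25] pointing down, gripper open.
Joint ranges: [-178.18, 178.18], [-50.72, 133.34], [12.68, 142.11], [-81.47, 261.47], [9.98, 163.14], [-165.26, 165.26]. Speed limits (degrees/s): [136.94, 136.94, 180, 180, 180, 180].

## Interface

Orientations are given as a 3x3 rotation matrix whose columns are the frame's x, y, z axes.
In Python, from rig import env, optics gives the robot as it stands.
- The arm moves only by the shell command python3 -m jog 'ROWS' [OPENING] [FORCE]. ROWS is JSON, a list of rows, each an object with "linear": the shift along the tool's x, y, z in units of 40 mm (1.0 is 40 mm), a list of three; "roll": the turn about the tool's z in units of 5 degrees (1.0 is 5 degrees). A call has 1 to 12 rows; each row shifts and turns the commanded pose from where the row before left it, along the tool's axes as they then stand; what a row does not reach is not made up. A row lasts 1/12 s, in which the tool goes at most 41.7 mm and 7.16 degrees, less where a joint would pass 70% of its speed; a pose out of reach is approached as far as the arm can. A call is refused whole if a number of a shift passes 1 or a number of a turn 1, either way. A call with a gripper value outside its range is refused whole. OPENING is the opening, from -1 (shut) to 1 (fully open), set as the call begins (- or left out, the last holds). The fingers move at their own pace and stop on an object; FORCE is the grip in N (left out, the last holds). Time passes only in rows, so rows that do not move let the fingers close. It gives the time, the measured TCP pose, the force, the opening and the grip force at its end, in the units of the state.
- env.observe(): the state, without advancing time (a new reading comes with each control period).
- optics.get_image(name): name is "scene" or "top"; returns the picture (420x560x3 uint8, red, green, blue); there is no depth.
- optics.calibration(name): a dict with "fov_y" (degrees; the focal length in pixels is half the picture's height over the tangent of half this angle, whatever the lens; pixels are square), "cx", "cy" (the principal point, pixels), "T" (4x4, takes a point from camera to world coordinates). Camera axes: x right, y down, z forward; pixel columns grow to the right and rows downward; lengths in m; the calibration is good to about 2 mm. A picture is of the moment at which its call begins. calibration takes no time and is no camera call.
- env.close_job(): hands the job in; it is judged then, once.
The state is a dict: "time_s": time; "q": joint angles; "qvel": joint speeds; "joint_efforts": joint torques, N m; "position": TCP position; "tool_rot": TCP orientation; "ft_force": force on the tool from outside, world axes, zero at the start; "wrist_torque": the same for the moment, N m; "grip_width": finger opening in m; "gripper_force": force on a finger pad.
Only numpy, scipy, OpenCV 4.12 (cv2) and the standard library are available. Lean on these libraries where they do the work, as an engineer would, in place of code of your own. Each camera call takes 0.05 s, during which the arm holds its last target. There are 200 camera calls.

## Working session

There is one attempt and no reset: what is moved stays moved. The work goes in short steps, Python scripts to look and compute and a shell command to move; the robot and the scene stay as the last step left them, time stands still between calls to the robot, and variables do not carry over. Pictures are saved under pics/ and viewed, at most 10 in all, crops included, and the job is handed in when it is done.

```bash
mkdir -p pics
python3 - <<'E'
from rig import env, optics
import cv2, numpy as np
for n in("scene","top"):
    cv2.imwrite(f"pics/{n}0.png",optics.get_image(n)[:,:,::-1]); c=optics.calibration(n); print(n,c)
print(env.observe())
E
```

```text
scene {'fov_y': 48.301021232261704, 'cx': 276.54693570628723, 'cy': 205.712066971126, 'T': array([[ 0.36643291,  0.69610938, -0.61738048,  1.28439537],
       [ 0.93023098, -0.25986916,  0.25911069, -0.44988746],
       [ 0.01993124, -0.66925313, -0.74276712,  0.96258072],
       [ 0.        ,  0.        ,  0.        ,  1.        ]])}
top {'fov_y': 51.088065269220586, 'cx': 277.901693275756, 'cy': 207.79493913818908, 'T': array([[-0.05732335, -0.9733151 ,  0.22219755,  0.27149125],
       [-0.9983363 ,  0.05727072, -0.0066856 , -0.0940771 ],
       [-0.00621822, -0.22221112, -0.97497874,  1.31096474],
       [ 0.        ,  0.        ,  0.        ,  1.        ]])}
{'time_s': 0.1, 'q': array([-8.85950106e+01,  2.18367923e+01,  7.43781522e+01, -1.21570248e-03,
        8.38601273e+01, -1.23357212e+01]), 'qvel': array([ 0.08153009, -0.19520585, -0.13000264, -0.00839769, -0.01942968,
       -0.00056895]), 'joint_efforts': array([ 4.14511829e-03, -4.49222374e+01, -2.31657618e+01, -1.47589776e-04,
        3.65875705e-03,  8.09730736e-07]), 'position': array([ 0.13062785, -0.53401424,  0.24948997]), 'tool_rot': array([[ 9.71380058e-01,  2.37530589e-01, -5.32162791e-05],
       [ 2.37530453e-01, -9.71379210e-01,  1.30933865e-03],
       [ 2.59314794e-04, -1.28450594e-03, -9.99999141e-01]]), 'ft_force': array([-0.65244982,  0.26148603,  0.73432038]), 'wrist_torque': array([ 0.03645823, -0.01249635,  0.00174071]), 'gripper_force': 0.0, 'grip_width': 0.08567723340292614}
```

View pics/scene0.png

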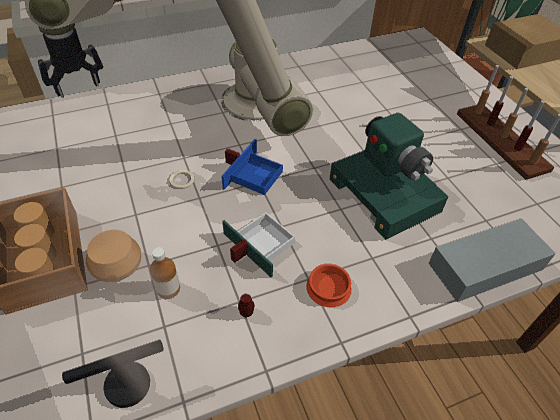

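View pics/top0.png

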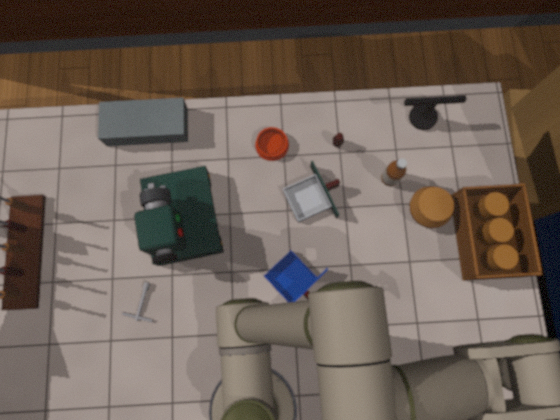

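Candidates for the tray: the silver pan with green plate and red fin (top 307,197; scene 260,240) and the blue look-alike (top 292,277; scene 252,172). I choose the silver one. The lathe is at top (185,215), with its mouth facing right (−y). Next I'll check close crops.

Run:
```python
import cv2
a=cv2.imread("pics/top0.png")[150:280,130:350]; cv2.imwrite("pics/topc.png",cv2.resize(a,None,fx=3.6,fy=3.6,interpolation=cv2.INTER_CUBIC))
a=cv2.imread("pics/scene0.png")[105:285,215:455]; cv2.imwrite("pics/scenec.png",cv2.resize(a,None,fx=3.3,fy=3.3,interpolation=cv2.INTER_CUBIC))
```

```text
(no output)
```

View pics/topc.png

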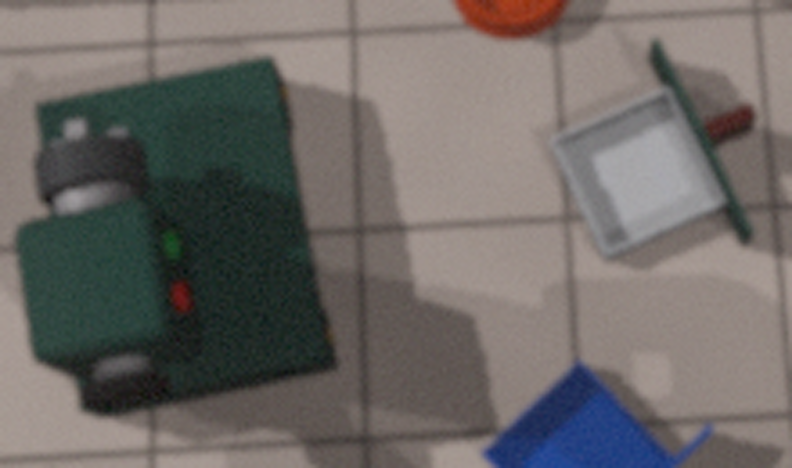

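View pics/scenec.png

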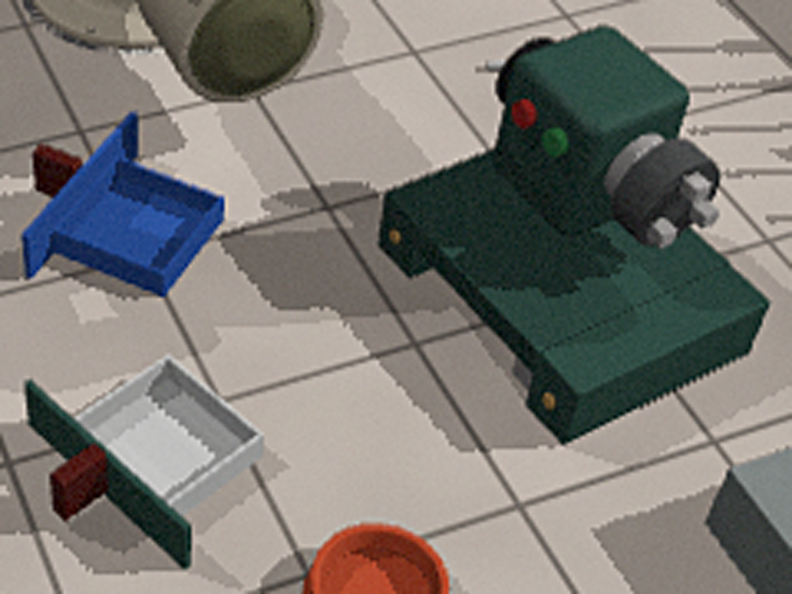

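The crops show the silver tray with its nose to the left in the top view, pan rim corners at crop (553,140), (610,257), (667,88) and (727,203). The lathe's front top edge runs (270,58)–(334,365), with the mouth facing the tray. I'll fit both poses to the corners in both views.

```bash
cat > h.py <<'E'
import numpy as np
from scipy.optimize import least_squares
def proj(cal,P):
    T=cal["T"]; p=(P-T[:3,3])@T[:3,:3]; f=210/np.tan(np.radians(cal["fov_y"]/2))
    return np.c_[f*p[:,0]/p[:,2]+cal["cx"], f*p[:,1]/p[:,2]+cal["cy"]]
def world(po,L):
    x,y,a=po; c,s=np.cos(a),np.sin(a); L=np.asarray(L,float)/1000
    return np.c_[x+c*L[:,0]-s*L[:,1], y+s*L[:,0]+c*L[:,1], L[:,2]]
def fit(cals,obs,x0):  # obs: list of (cal, local pts mm, pixels)
    r=lambda p: np.concatenate([(proj(c,world(p,L))-np.asarray(u)).ravel() for c,L,u in obs])
    s=least_squares(r,x0,loss="soft_l1"); return s.x, r(s.x).reshape(-1,2)
E
python3 - <<'E'
from rig import optics
from h import *
ct,cs=optics.calibration("top"),optics.calibration("scene")
T=lambda u:(np.array(u)+.5)/3.6-.5+[130,150]
S=lambda u:(np.array(u)+.5)/3.3-.5+[215,105]
lt=[(-100,-130,66),(-100,130,66),(100,-130,66)]; ltu=T([(270,58),(334,365),(38,103)])
ls=[(-100,130,66),(-100,-130,66),(100,-130,66),(-100,-130,0),(100,-130,0),(-100,80,0),(-100,-80,0)]
lsu=S([(385,192),(565,387),(768,303),(565,443),(748,352),(413,277),(528,385)])
tt=[(55,-55,28),(55,55,28),(-55,-55,28),(-55,55,28)]; ttu=T([(553,140),(610,257),(667,88),(727,203)])
ts=[(55,55,28),(55,-55,28),(-61,92,52),(-61,-92,52),(-61,-92,0),(-105,8,60),(-105,-8,12)]
tsu=S([(168,358),(263,432),(27,381),(190,540),(190,566),(52,478),(66,518)])
for n,o,x0 in (("lathe",[(ct,lt,ltu),(cs,ls,lsu)],[.4,.15,1.57]),("tray",[(ct,tt,ttu),(cs,ts,tsu)],[.4,-.15,2])):
    for sub in (o,o[:1],o[1:]):
        p,r=fit(None,sub,x0); print(n,p[:2].round(4),np.degrees(p[2]).round(2),r.round(1).tolist())
E
```

```text
lathe [0.5513 0.1861] 98.51 [[0.4, 0.4], [-2.0, 0.5], [-1.9, 1.3], [-0.4, -1.0], [3.8, 1.7], [1.2, -0.9], [-1.3, 0.9], [0.2, 0.6], [-1.5, 0.6], [-1.9, 5.6]]
lathe [0.5531 0.1818] 98.62 [[1.7, -0.3], [-0.5, -0.3], [-0.5, 0.7]]
lathe [0.549  0.1886] 98.23 [[0.1, -1.9], [3.8, 0.8], [1.4, -1.6], [-1.2, -0.0], [0.4, -0.0], [-1.0, -0.3], [-1.7, 4.6]]
tray [ 0.591  -0.1904] 112.32 [[-1.2, 0.6], [-1.0, 0.3], [-0.4, -0.1], [-0.5, -0.3], [-0.2, -0.8], [0.5, 0.7], [-1.0, 1.4], [-0.4, -2.8], [-0.7, 1.6], [-0.7, -0.9], [0.3, 2.6]]
tray [ 0.5912 -0.1928] 111.93 [[-0.4, 0.3], [-0.4, 0.1], [0.6, -0.1], [0.2, -0.3]]
tray [ 0.5898 -0.189 ] 112.19 [[0.2, -1.2], [0.8, 0.3], [-0.5, 0.8], [-0.2, -3.4], [-0.4, 1.1], [-0.3, -1.5], [0.7, 2.0]]
```

```bash
cat >> h.py <<'E'
LATHE=[0.5520,0.1845,np.radians(98.5)]; TRAY=[0.591,-0.1904,np.radians(112.2)]
def need(env,tgt,yaw):  # deltas to bring TCP to tgt, tool x to yaw; tool axes, units (roll first)
    s=env.observe(); R=s["tool_rot"]; y0=np.degrees(np.arctan2(R[1,0],R[0,0])); d=np.array(tgt)-s["position"]
    Y=np.radians(yaw); after=np.array([[np.cos(Y),np.sin(Y),0],[np.sin(Y),-np.cos(Y),0],[0,0,-1]]).T
    print("t",s["time_s"],"pos",s["position"].round(4),"yaw",y0.round(2),"q6",s["q"][5].round(1),"ft",s["ft_force"].round(1),"w",round(s["grip_width"],4),
      "\n shift now",(R.T@d/.04).round(3),"shift after roll",(after.T@d/.04).round(3),"roll",round(-((yaw-y0+180)%360-180)/5,2))
E
python3 -m jog '[{"linear":[0.75,-0.2,0]},{"linear":[0.75,-0.2,0]},{"linear":[0.75,-0.2,0]},{"linear":[0.75,-0.2,0]},{"linear":[0.75,-0.2,0]},{"linear":[0.75,-0.2,0]},{"linear":[0.75,-0.2,0]},{"linear":[0.75,-0.2,0]},{"linear":[0.75,-0.2,0]},{"linear":[0.75,-0.2,0]},{"linear":[0.75,-0.2,0]},{"linear":[0.75,-0.2,0]}]' 1 20
python3 - <<'E'
import cv2
from rig import env,optics
from h import *
need(env,world(TRAY,[(-86,0,40)])[0]+[0,0,.1],112.2)
I=cv2.GaussianBlur(cv2.imread("pics/top0.png"),(3,3),0).astype(float); g=I[:,:,2]  # red: green lathe dark
ct=optics.calibration("top"); T=ct["T"]; f=210/np.tan(np.radians(ct["fov_y"]/2))
def back(uv,z):
    d=np.c_[(uv[:,0]-ct["cx"])/f,(uv[:,1]-ct["cy"])/f,np.ones(len(uv))]@T[:3,:3].T
    return T[:3,3]+d*((z-T[2,3])/d[:,2])[:,None]
pts=[]
for r in range(176,246):
    c=np.arange(198,232); row=g[r,c]; k=np.argmax(np.diff(row)); 
    lo,hi=np.median(row[max(0,k-6):k-1]),np.median(row[k+3:k+7]); m=(lo+hi)/2
    j=next((j for j in range(max(0,k-3),k+4) if row[j]<m<=row[j+1]),None)
    if j is not None: pts.append((c[j]+(m-row[j])/(row[j+1]-row[j]),r))
pts=np.array(pts); W=back(pts,.066)[:,:2]
import cv2 as cv
for _ in range(3):
    vx,vy,x,y=cv.fitLine(W.astype(np.float32),cv.DIST_HUBER,0,.001,.001).ravel()
    e=(W-[x,y])@[-vy,vx]; W=W[abs(e)<.003]
print(len(pts),len(W),"edge dir",np.degrees(np.arctan2(vy,vx)),"rms",e.std(),"rows",pts[[0,-1]])
n=np.array([np.cos(np.radians(np.degrees(np.arctan2(vy,vx))+90)),np.sin(np.radians(np.degrees(np.arctan2(vy,vx))+90))])
print("normal",np.degrees(np.arctan2(n[1],n[0])),"line offset along normal",n@[x,y],"my lathe front",n@world(LATHE,[(-100,0,66)])[0][:2])
for r,cc in ((200,205),(230,205)): print(g[r,cc-10:cc+25].round().astype(int).tolist())
E
```

```text
t 0.1 pos [ 0.1306 -0.534   0.2495] yaw 13.74 q6 -12.3 ft [-0.7  0.3  0.7] w 0.0857 
 shift now [13.536 -3.481  2.745] shift after roll [ 1.455 13.902  2.737] roll -19.69
70 57 edge dir 8.859764 rms 0.0009242817771151035 rows [[208.92105263 176.        ]
 [221.98611111 245.        ]]
normal 98.85976 line offset along normal -0.005007945 my lathe front -0.002716553150821782
[32, 31, 35, 37, 36, 37, 39, 38, 36, 38, 39, 38, 39, 40, 41, 42, 48, 67, 92, 110, 118, 119, 119, 119, 119, 119, 119, 119, 119, 119, 119, 117, 110, 100, 95]
[30, 29, 29, 29, 28, 30, 29, 26, 29, 29, 29, 31, 32, 30, 28, 31, 33, 32, 30, 31, 32, 35, 45, 62, 79, 89, 93, 93, 93, 92, 93, 93, 91, 87, 80]invalid input
```

```bash
sed -i 's/LATHE=\[.*98.5)\]/LATHE=[0.5523,0.1830,np.radians(98.7)]/' h.py
python3 -m jog '[{"linear":[0.75,-0.2,0],"roll":0},{"linear":[0.75,-0.2,0],"roll":0},{"linear":[0.75,-0.2,0],"roll":0},{"linear":[0.75,-0.2,0],"roll":0},{"linear":[0.75,-0.2,0],"roll":0},{"linear":[0.75,-0.2,0],"roll":0},{"linear":[0.75,-0.2,0],"roll":0},{"linear":[0.75,-0.2,0],"roll":0},{"linear":[0.75,-0.2,0],"roll":0},{"linear":[0.75,-0.2,0],"roll":0},{"linear":[0.75,-0.2,0],"roll":0},{"linear":[0.75,-0.2,0],"roll":0}]' 1 20
```

```text
time_s: 1.1
position: [0.4587, -0.3544, 0.2497]
tool_rot: [[0.971, 0.238, -0.001], [0.238, -0.971, 0.001], [-0.0, -0.001, -1.0]]
ft_force: [0.4, -0.1, -0.0]
grip_width: 0.0855
gripper_force: 0.0
```

```bash
python3 -m jog '[{"linear":[0,0,0],"roll":-1},{"linear":[0,0,0],"roll":-1},{"linear":[0,0,0],"roll":-1},{"linear":[0,0,0],"roll":-1},{"linear":[0,0,0],"roll":-1},{"linear":[0,0,0],"roll":-1},{"linear":[0,0,0],"roll":-1},{"linear":[0,0,0],"roll":-1},{"linear":[0,0,0],"roll":-1},{"linear":[0,0,0],"roll":-1},{"linear":[0,0,0],"roll":-1},{"linear":[0,0,0],"roll":-1}]' 1 20
python3 - <<'E'
from rig import env
from h import *
need(env,world(TRAY,[(-86,0,40)])[0]+[0,0,.08],112.2)
E
```

```text
time_s: 2.1
position: [0.4574, -0.3554, 0.2496]
tool_rot: [[0.276, 0.961, -0.001], [0.961, -0.276, 0.001], [0.001, -0.001, -1.0]]
ft_force: [0.3, 0.3, 0.3]
grip_width: 0.0854
gripper_force: 0.0
t 2.1 pos [ 0.4574 -0.3554  0.2496] yaw 73.99 q6 -33.5 ft [0.3 0.3 0.3] w 0.0854 
 shift now [3.195 3.404 3.239] shift after roll [0.407 4.65  3.24 ] roll -7.64
```

```bash
python3 -m jog '[{"linear":[0,0,0],"roll":-0.95},{"linear":[0,0,0],"roll":-0.95},{"linear":[0,0,0],"roll":-0.95},{"linear":[0,0,0],"roll":-0.95},{"linear":[0,0,0],"roll":-0.95},{"linear":[0,0,0],"roll":-0.95},{"linear":[0,0,0],"roll":-0.95},{"linear":[0,0,0],"roll":-0.95},{"linear":[0,0,0],"roll":0}]' 
python3 -m jog '[{"linear":[0.05,0.58,0],"roll":0},{"linear":[0.05,0.58,0],"roll":0},{"linear":[0.05,0.58,0],"roll":0},{"linear":[0.05,0.58,0],"roll":0},{"linear":[0.05,0.58,0],"roll":0},{"linear":[0.05,0.58,0],"roll":0},{"linear":[0.05,0.58,0],"roll":0},{"linear":[0.05,0.58,0],"roll":0},{"linear":[0,0,0],"roll":0},{"linear":[0,0,0],"roll":0}]' >/dev/null
python3 - <<'E'
from rig import env,optics
import cv2
from h import *
need(env,world(TRAY,[(-86,0,40)])[0],112.2)
I=optics.get_image("scene")[:,:,::-1]; cv2.imwrite("pics/scene1.png",I); c=I[170:300,190:330]; cv2.imwrite("pics/s1c.png",cv2.resize(c,None,fx=4,fy=4,interpolation=cv2.INTER_CUBIC))
E
```

```text
time_s: 2.85
position: [0.4574, -0.3554, 0.2496]
tool_rot: [[-0.373, 0.928, -0.001], [0.928, 0.373, 0.001], [0.001, -0.0, -1.0]]
ft_force: [-0.3, -0.2, 0.1]
grip_width: 0.0852
gripper_force: 0.0
t 3.6833 pos [ 0.6244 -0.2712  0.2491] yaw 111.71 q6 -55.1 ft [-0.2 -1.5 -0.2] w 0.0855 
 shift now [ 0.032 -0.007  5.228] shift after roll [ 0.037 -0.011  5.228] roll -0.1
```

View pics/s1c.png

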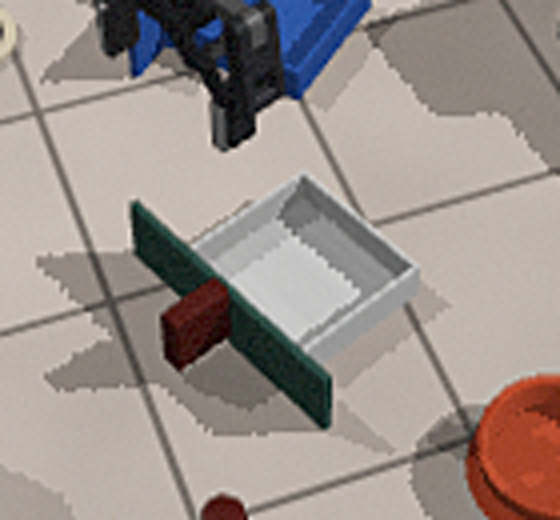

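The silver tray's fin is at crop (195,320), and the open gripper hovers above it clear of everything. Descending.

```bash
python3 -m jog '[{"linear":[0.03,0,0.6],"roll":-0.1},{"linear":[0,0,0.6],"roll":0},{"linear":[0,0,0.6],"roll":0},{"linear":[0,0,0.6],"roll":0},{"linear":[0,0,0.6],"roll":0},{"linear":[0,0,0.6],"roll":0},{"linear":[0,0,0.6],"roll":0},{"linear":[0,0,0.5],"roll":0},{"linear":[0,0,0.3],"roll":0},{"linear":[0,0,0.15],"roll":0},{"linear":[0,0,0],"roll":0},{"linear":[0,0,0],"roll":0}]'
python3 -m jog '[{"linear":[0,0,0],"roll":0},{"linear":[0,0,0],"roll":0},{"linear":[0,0,0],"roll":0},{"linear":[0,0,0],"roll":0},{"linear":[0,0,0],"roll":0},{"linear":[0,0,0],"roll":0},{"linear":[0,0,0],"roll":0},{"linear":[0,0,0],"roll":0},{"linear":[0,0,0],"roll":0},{"linear":[0,0,0],"roll":0}]' -0.75 40
```

```text
time_s: 4.73
position: [0.6237, -0.2713, 0.0451]
tool_rot: [[-0.378, 0.926, 0.001], [0.926, 0.378, -0.001], [-0.001, 0.001, -1.0]]
ft_force: [0.4, -0.3, 0.2]
grip_width: 0.0857
gripper_force: 0.0
time_s: 5.57
position: [0.6238, -0.2708, 0.0443]
tool_rot: [[-0.378, 0.926, 0.001], [0.926, 0.378, -0.0], [-0.001, 0.0, -1.0]]
ft_force: [-0.6, 0.5, 3.0]
grip_width: 0.0156
gripper_force: 39.5
```

```bash
python3 -m jog '[{"linear":[0,0,-0.015],"roll":0},{"linear":[0,0,0],"roll":0},{"linear":[0,0,0],"roll":0}]'
python3 - <<'E'
from rig import env
from h import *
# start pose: nose at lathe x -103 (3 mm before mouth), 13 left; tray yaw = lathe yaw
for nx in (-130,-64):
    g=world(LATHE,[(nx-55-86,13,44)])[0]; need(env,g,98.7)
E
```

```text
time_s: 5.82
position: [0.6234, -0.2707, 0.0443]
tool_rot: [[-0.378, 0.926, -0.001], [0.926, 0.378, 0.0], [0.001, -0.0, -1.0]]
ft_force: [-0.2, 0.6, -1.0]
grip_width: 0.016
gripper_force: 39.4
t 5.8167 pos [ 0.6234 -0.2707  0.0443] yaw 112.24 q6 -55.7 ft [-0.2  0.6 -1. ] w 0.016 
 shift now [4.661 0.746 0.01 ] shift after roll [ 4.706 -0.366  0.008] roll 2.71
t 5.8167 pos [ 0.6234 -0.2707  0.0443] yaw 112.24 q6 -55.7 ft [-0.2  0.6 -1. ] w 0.016 
 shift now [6.265 1.132 0.011] shift after roll [ 6.356 -0.366  0.008] roll 2.71
```

```bash
python3 -m jog '[{"linear":[0.1,0.01,0],"roll":0.1},{"linear":[0.2,0.01,0],"roll":0.2},{"linear":[0.2,0.01,0],"roll":0.23},{"linear":[0.2,0.01,0],"roll":0.23},{"linear":[0.2,0.01,0],"roll":0.23},{"linear":[0.2,0.01,0],"roll":0.23},{"linear":[0.2,0.01,0],"roll":0.25},{"linear":[0.2,0.01,0],"roll":0.25},{"linear":[0.2,0.01,0],"roll":0.25},{"linear":[0.2,0.01,0],"roll":0.25},{"linear":[0.2,0.01,0],"roll":0.25},{"linear":[0.1,0.01,0],"roll":0.24}]'
python3 - <<'E'
from rig import env
from h import *
for nx in (-130,-64): need(env,world(LATHE,[(nx-55-86,13,44)])[0],98.7)
E
```

```text
time_s: 6.82
position: [0.6024, -0.1835, 0.0444]
tool_rot: [[-0.15, 0.989, -0.001], [0.989, 0.15, 0.001], [0.001, -0.001, -1.0]]
ft_force: [0.5, 0.2, -2.6]
grip_width: 0.0155
gripper_force: 39.0
t 6.8167 pos [ 0.6024 -0.1835  0.0444] yaw 98.62 q6 -36.3 ft [ 0.5  0.2 -2.6] w 0.0155 
 shift now [ 2.472 -0.181  0.012] shift after roll [ 2.472 -0.177  0.01 ] roll -0.02
t 6.8167 pos [ 0.6024 -0.1835  0.0444] yaw 98.62 q6 -36.3 ft [ 0.5  0.2 -2.6] w 0.0155 
 shift now [ 4.122 -0.183  0.014] shift after roll [ 4.122 -0.177  0.01 ] roll -0.02
```

```bash
python3 -m jog '[{"linear":[0.1,0,0.01],"roll":0},{"linear":[0.2,-0.02,0],"roll":0},{"linear":[0.25,-0.02,0],"roll":0},{"linear":[0.25,-0.02,0],"roll":0},{"linear":[0.25,-0.02,0],"roll":0},{"linear":[0.25,-0.02,0],"roll":0},{"linear":[0.25,-0.02,0],"roll":0},{"linear":[0.25,-0.02,0],"roll":0},{"linear":[0.25,-0.02,0],"roll":0},{"linear":[0.2,-0.02,0],"roll":0},{"linear":[0.15,0,0],"roll":0},{"linear":[0.05,0,0],"roll":0}]'
python3 - <<'E'
from rig import env,optics
from h import *
import cv2
for nx in (-130,-64): need(env,world(LATHE,[(nx-55-86,13,44)])[0],98.7)
a,b=[optics.get_image(n)[:,:,::-1] for n in("scene","top")]
a=cv2.resize(a[100:290,215:455],None,fx=2.1,fy=2.1,interpolation=cv2.INTER_CUBIC);b=cv2.resize(b[150:270,130:330],None,fx=2.3,fy=2.3,interpolation=cv2.INTER_CUBIC)
o=np.zeros((590,504,3),np.uint8) if 0 else np.zeros((a.shape[0]+b.shape[0],504,3),np.uint8); 
o=np.zeros((400,800,3),np.uint8); a=a[:399,:504]; 
big=np.zeros((600,800,3),np.uint8); 
cv2.imwrite("pics/s2.png",a); cv2.imwrite("pics/t2.png",b)
E
```

```text
time_s: 7.82
position: [0.581, -0.0885, 0.0443]
tool_rot: [[-0.152, 0.988, -0.0], [0.988, 0.152, 0.0], [0.0, -0.0, -1.0]]
ft_force: [0.6, -2.3, 0.1]
grip_width: 0.0157
gripper_force: 39.4
t 7.8167 pos [ 0.581  -0.0885  0.0443] yaw 98.73 q6 -28.9 ft [ 0.6 -2.3  0.1] w 0.0157 
 shift now [ 0.042 -0.008  0.008] shift after roll [ 0.042 -0.008  0.008] roll 0.01
t 7.8167 pos [ 0.581  -0.0885  0.0443] yaw 98.73 q6 -28.9 ft [ 0.6 -2.3  0.1] w 0.0157 
 shift now [ 1.692 -0.008  0.008] shift after roll [ 1.692 -0.008  0.008] roll 0.01
```

View pics/s2.png

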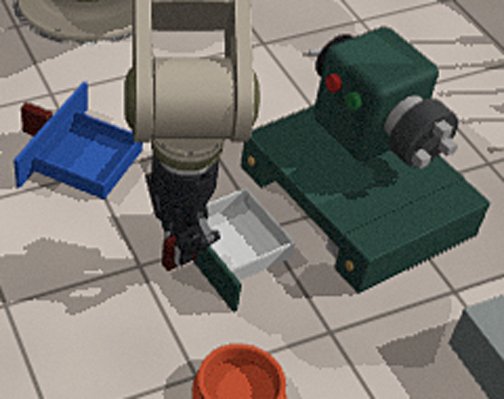

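View pics/t2.png

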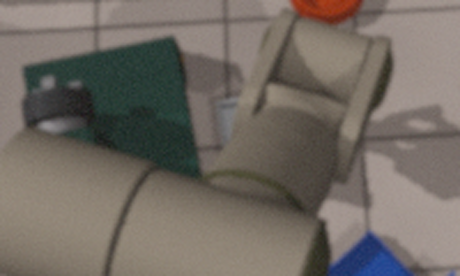

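Run:
```python
from rig import env,optics
from h import *
s=env.observe(); cs=optics.calibration("scene"); T=cs["T"]; f=210/np.tan(np.radians(cs["fov_y"]/2))
a=np.radians(98.7); p=s["position"][:2]+.086*np.array([np.cos(a),np.sin(a)])
print("tray",p, "pred px",proj(cs,world([*p,a],[(55,55,28),(55,-55,28),(-61,-92,0)])).round(1).tolist(),"seen (328.3,191.4) (355.5,215.7) (327.4,246)")
import cv2
I=cv2.imread("pics/scene0.png").astype(float)
for (u,v) in ((334.5,176.5),(381,226.3)):
    w=I[int(v)-6:int(v)+7,int(u)-6:int(u)+7]; m=np.clip(w[:,:,2]-w[:,:,1]-8,0,None); yy,xx=np.mgrid[int(v)-6:int(v)+7,int(u)-6:int(u)+7]
    u,v=(m*xx).sum()/m.sum(),(m*yy).sum()/m.sum()
    d=T[:3,:3]@[(u-cs["cx"])/f,(v-cs["cy"])/f,1]; o=T[:3,3]
    c=world(LATHE,[(-100,0,0)])[0]; n=np.array([np.cos(LATHE[2]),np.sin(LATHE[2]),0]); X=o+d*((c-o)@n/(d@n))
    print((u,v),"bolt lateral",(X-c)@[-n[1],n[0],0]*1000,"z",X[2]*1000)
```

```text
tray [ 0.56806858 -0.0037293 ] pred px [[331.8, 189.6], [355.5, 215.8], [326.1, 249.2]] seen (328.3,191.4) (355.5,215.7) (327.4,246)
(np.float64(333.48765432098764), np.float64(176.1604938271605)) bolt lateral 106.30867775818976 z 32.079147825790244
(np.float64(380.59541984732823), np.float64(226.1946564885496)) bolt lateral -106.1957827565837 z 33.31568185318123
```

The bolts come out symmetric at ±106 mm, z 33, so the lathe pose is confirmed. Entering the mouth gently, 13 mm left.

```bash
python3 -m jog '[{"linear":[0.1,0,0],"roll":0},{"linear":[0.1,0,0],"roll":0},{"linear":[0.1,0,0],"roll":0},{"linear":[0.1,0,0],"roll":0},{"linear":[0.1,0,0],"roll":0},{"linear":[0.1,0,0],"roll":0},{"linear":[0.1,0,0],"roll":0},{"linear":[0.06,0,0],"roll":0}]'
python3 -m jog '[{"linear":[0.07,0,0],"roll":0},{"linear":[0.07,0,0],"roll":0},{"linear":[0.07,0,0],"roll":0},{"linear":[0.07,0,0],"roll":0},{"linear":[0.07,0,0],"roll":0},{"linear":[0.07,0,0],"roll":0}]'
python3 -m jog '[{"linear":[0.07,0,0],"roll":0},{"linear":[0.07,0,0],"roll":0},{"linear":[0.07,0,0],"roll":0},{"linear":[0.07,0,0],"roll":0},{"linear":[0.07,0,0],"roll":0},{"linear":[0.07,0,0],"roll":0}]'
python3 - <<'E'
from rig import env
from h import *
need(env,world(LATHE,[(-64-55-86,13,44)])[0],98.7)
E
```

```text
time_s: 8.58
position: [0.5766, -0.0589, 0.0443]
tool_rot: [[-0.151, 0.988, 0.0], [0.988, 0.151, -0.0], [-0.0, 0.0, -1.0]]
ft_force: [0.3, -3.0, 2.7]
grip_width: 0.0155
gripper_force: 39.6
time_s: 9.08
position: [0.5741, -0.0426, 0.0443]
tool_rot: [[-0.151, 0.989, 0.0], [0.989, 0.151, -0.0], [-0.0, 0.0, -1.0]]
ft_force: [1.4, -2.3, 3.3]
grip_width: 0.015
gripper_force: 39.6
time_s: 9.58
position: [0.5715, -0.0259, 0.0443]
tool_rot: [[-0.151, 0.989, 0.0], [0.989, 0.151, -0.0], [-0.0, 0.0, -1.0]]
ft_force: [0.3, -2.5, 4.1]
grip_width: 0.0154
gripper_force: 39.7
t 9.5833 pos [ 0.5715 -0.0259  0.0443] yaw 98.69 q6 -23.1 ft [ 0.3 -2.5  4.1] w 0.0154 
 shift now [ 0.111 -0.01   0.007] shift after roll [ 0.111 -0.01   0.007] roll -0.0
```

```bash
cat > m.sh <<'E'
python3 - <<'E'
from rig import env
from h import *
s=env.observe(); a=LATHE[2]; n=np.array([np.cos(a),np.sin(a)]); l=np.array([-n[1],n[0]]); R=s["tool_rot"]
d=s["position"][:2]-np.array(LATHE[:2]); F=s["ft_force"]
print("t %.2f tray x %.1f left %.2f yawerr %.2f | F fwd %.1f left %.1f z %.1f Mz %.2f"%(s["time_s"],d@n*1e3+86,d@l*1e3,np.degrees(np.arctan2(R[1,0],R[0,0])-a),F[:2]@n,F[:2]@l,F[2],s["wrist_torque"][2]))
E
E
python3 -m jog '[{"linear":[0,0.02,-0.006],"roll":0},{"linear":[0,0.02,0],"roll":0},{"linear":[0,0.02,0],"roll":0},{"linear":[0,0,0],"roll":0}]' >/dev/null; sh m.sh
python3 -m jog '[{"linear":[0,0.02,0],"roll":0},{"linear":[0,0.02,0],"roll":0},{"linear":[0,0.02,0],"roll":0},{"linear":[0,0,0],"roll":0}]' >/dev/null; sh m.sh
python3 -m jog '[{"linear":[0,0.02,0],"roll":0},{"linear":[0,0.02,0],"roll":0},{"linear":[0,0.02,0],"roll":0},{"linear":[0,0,0],"roll":0}]' >/dev/null; sh m.sh
```

```text
t 9.92 tray x -123.2 left 10.46 yawerr -0.01 | F fwd 1.8 left 2.3 z 3.3 Mz 0.10
t 10.25 tray x -123.7 left 7.65 yawerr -0.01 | F fwd 0.5 left 1.1 z 0.1 Mz 0.10
t 10.58 tray x -123.8 left 5.19 yawerr -0.02 | F fwd -1.5 left 0.8 z -1.2 Mz 0.04
```

```bash
sed -i 's/^P$/import sys; sys.exit(int(abs(F[:2]@l)>6 or abs(s["wrist_torque"][2])>0.8 or abs(F[:2]@n)>12))\nP/' m.sh
sh m.sh && python3 -m jog '[{"linear":[0,0.02,0],"roll":0},{"linear":[0,0.02,0],"roll":0},{"linear":[0,0,0],"roll":0}]' >/dev/null && sh m.sh && python3 -m jog '[{"linear":[0,0.02,0],"roll":0},{"linear":[0,0.02,0],"roll":0},{"linear":[0,0,0],"roll":0}]' >/dev/null && sh m.sh && python3 -m jog '[{"linear":[0,0.02,0],"roll":0},{"linear":[0,0.02,0],"roll":0},{"linear":[0,0,0],"roll":0}]' >/dev/null && sh m.sh && python3 -m jog '[{"linear":[0,0.02,0],"roll":0},{"linear":[0,0.02,0],"roll":0},{"linear":[0,0,0],"roll":0}]' >/dev/null && sh m.sh
```

```text
t 10.58 tray x -123.8 left 5.19 yawerr -0.02 | F fwd -1.5 left 0.8 z -1.2 Mz 0.04
t 10.83 tray x -123.7 left 3.65 yawerr -0.02 | F fwd -0.5 left -0.4 z -2.2 Mz 0.08
t 11.08 tray x -123.8 left 2.39 yawerr 0.02 | F fwd -1.6 left 2.2 z -1.4 Mz 0.30
t 11.33 tray x -123.9 left 1.17 yawerr 0.04 | F fwd -3.0 left 5.2 z -0.3 Mz 0.53
t 11.58 tray x -124.1 left 0.28 yawerr 0.08 | F fwd -5.2 left 9.8 z 2.6 Mz 0.86
```

Contact with the right runner begins at about 2.8 mm left. Easing back to ~4.4 mm.

```bash
python3 -m jog '[{"linear":[0,-0.03,0],"roll":0},{"linear":[0,-0.03,0],"roll":0},{"linear":[0,-0.03,0],"roll":0},{"linear":[0,-0.03,0],"roll":0},{"linear":[0,-0.01,0],"roll":0},{"linear":[0,0,0],"roll":0},{"linear":[0,0,0],"roll":0}]' >/dev/null; sh m.sh
```

```text
t 12.17 tray x -123.7 left 4.06 yawerr -0.02 | F fwd 0.3 left 0.9 z -2.5 Mz -0.03
```

```bash
python3 -m jog '[{"linear":[0.04,-0.005,0.006],"roll":0},{"linear":[0.04,0,0],"roll":0},{"linear":[0.04,0,0],"roll":0},{"linear":[0.04,0,0],"roll":0},{"linear":[0.04,0,0],"roll":0},{"linear":[0.04,0,0],"roll":0},{"linear":[0.04,0,0],"roll":0},{"linear":[0.04,0,0],"roll":0}]' >/dev/null; sh m.sh && python3 -m jog '[{"linear":[0.03,0,0],"roll":0},{"linear":[0.03,0,0],"roll":0},{"linear":[0.03,0,0],"roll":0}]' >/dev/null && sh m.sh && python3 -m jog '[{"linear":[0.03,0,0],"roll":0},{"linear":[0.03,0,0],"roll":0},{"linear":[0.03,0,0],"roll":0}]' >/dev/null && sh m.sh && python3 -m jog '[{"linear":[0.03,0,0],"roll":0},{"linear":[0.03,0,0],"roll":0},{"linear":[0.03,0,0],"roll":0}]' >/dev/null && sh m.sh && python3 -m jog '[{"linear":[0.03,0,0],"roll":0},{"linear":[0.03,0,0],"roll":0},{"linear":[0.03,0,0],"roll":0}]' >/dev/null && sh m.sh
```

```text
t 12.83 tray x -110.8 left 4.35 yawerr -0.01 | F fwd -1.4 left -0.9 z -0.4 Mz -0.01
t 13.08 tray x -107.2 left 4.35 yawerr -0.01 | F fwd -1.6 left -0.4 z -0.9 Mz -0.00
t 13.33 tray x -103.7 left 4.36 yawerr -0.01 | F fwd -1.2 left 0.0 z 0.5 Mz -0.04
t 13.58 tray x -100.0 left 4.36 yawerr -0.02 | F fwd -1.5 left -0.2 z 0.5 Mz -0.03
t 13.83 tray x -96.4 left 4.37 yawerr -0.01 | F fwd -2.1 left 0.1 z 1.6 Mz -0.01
```

Nose is 58 mm in, between both runners, forces only drag. Continuing.

```bash
python3 -m jog '[{"linear":[0.04,0,-0.002],"roll":0},{"linear":[0.04,0,0],"roll":0},{"linear":[0.04,0,0],"roll":0},{"linear":[0.04,0,0],"roll":0},{"linear":[0.04,0,0],"roll":0}]' >/dev/null; sh m.sh && python3 -m jog '[{"linear":[0.04,0,0],"roll":0},{"linear":[0.04,0,0],"roll":0},{"linear":[0.04,0,0],"roll":0},{"linear":[0.04,0,0],"roll":0},{"linear":[0.04,0,0],"roll":0}]' >/dev/null && sh m.sh && python3 -m jog '[{"linear":[0.04,0,0],"roll":0},{"linear":[0.04,0,0],"roll":0},{"linear":[0.04,0,0],"roll":0},{"linear":[0.04,0,0],"roll":0},{"linear":[0.04,0,0],"roll":0}]' >/dev/null && sh m.sh && python3 -m jog '[{"linear":[0.04,0,0],"roll":0},{"linear":[0.04,0,0],"roll":0},{"linear":[0.04,0,0],"roll":0},{"linear":[0.04,0,0],"roll":0},{"linear":[0.04,0,0],"roll":0}]' >/dev/null && sh m.sh && python3 -m jog '[{"linear":[0.03,0,0],"roll":0},{"linear":[0.03,0,0],"roll":0},{"linear":[0.03,0,0],"roll":0},{"linear":[0.03,0,0],"roll":0},{"linear":[0.03,0,0],"roll":0}]' >/dev/null && sh m.sh
```

```text
t 14.25 tray x -88.3 left 4.43 yawerr -0.01 | F fwd -1.7 left -0.5 z 0.8 Mz 0.03
t 14.67 tray x -80.3 left 4.44 yawerr -0.01 | F fwd -1.8 left -0.8 z 0.1 Mz 0.00
t 15.08 tray x -72.3 left 4.42 yawerr -0.01 | F fwd -1.5 left -0.6 z -0.1 Mz -0.00
t 15.50 tray x -64.3 left 4.40 yawerr -0.01 | F fwd -1.8 left 0.9 z 0.6 Mz 0.00
t 15.92 tray x -58.4 left 4.42 yawerr -0.01 | F fwd -1.5 left 0.7 z 0.0 Mz -0.01
```

```bash
sed -i 's/@n)>12/@n)>5/' m.sh; python3 -m jog '[{"linear":[0.02,0,0],"roll":0},{"linear":[0.02,0,0],"roll":0},{"linear":[0.02,0,0],"roll":0},{"linear":[0.02,0,0],"roll":0},{"linear":[0.02,0,0],"roll":0},{"linear":[0.02,0,0],"roll":0},{"linear":[0.02,0,0],"roll":0},{"linear":[0.02,0,0],"roll":0}]' >/dev/null; sh m.sh && python3 -m jog '[{"linear":[0.02,0,0],"roll":0},{"linear":[0.02,0,0],"roll":0},{"linear":[0.02,0,0],"roll":0}]' >/dev/null && sh m.sh && python3 -m jog '[{"linear":[0.02,0,0],"roll":0},{"linear":[0.02,0,0],"roll":0}]' >/dev/null && sh m.sh && python3 -m jog '[{"linear":[0.02,0,0],"roll":0},{"linear":[0.02,0,0],"roll":0}]' >/dev/null && sh m.sh && python3 -m jog '[{"linear":[0.02,0,0],"roll":0},{"linear":[0.02,0,0],"roll":0}]' >/dev/null && sh m.sh && python3 -m jog '[{"linear":[0.02,0,0],"roll":0},{"linear":[0.02,0,0],"roll":0}]' >/dev/null && sh m.sh
```

```text
t 16.58 tray x -52.0 left 4.43 yawerr -0.01 | F fwd -0.8 left -1.1 z -0.7 Mz -0.03
t 16.83 tray x -49.6 left 4.42 yawerr -0.01 | F fwd -1.1 left -0.4 z -0.6 Mz -0.02
t 17.00 tray x -48.0 left 4.43 yawerr -0.01 | F fwd -1.1 left -1.0 z -0.5 Mz -0.06
t 17.17 tray x -46.4 left 4.40 yawerr -0.01 | F fwd -1.5 left -0.3 z -0.4 Mz -0.00
t 17.33 tray x -44.8 left 4.40 yawerr -0.01 | F fwd -1.9 left -0.1 z 0.0 Mz 0.01
t 17.50 tray x -43.3 left 4.33 yawerr 0.00 | F fwd -3.4 left -0.6 z -0.9 Mz 0.17
```

```bash
sed -i 's/@n)>5/@n)>9/' m.sh; python3 -m jog '[{"linear":[0.01,0,0],"roll":0},{"linear":[0.01,0,0],"roll":0},{"linear":[0,0,0],"roll":0}]' >/dev/null; sh m.sh && python3 -m jog '[{"linear":[0.01,0,0],"roll":-0.02},{"linear":[0.01,0,0],"roll":-0.02},{"linear":[0,0,0],"roll":0}]' >/dev/null && sh m.sh && python3 -m jog '[{"linear":[0.01,0,0],"roll":-0.02},{"linear":[0.01,0,0],"roll":-0.02},{"linear":[0,0,0],"roll":0}]' >/dev/null && sh m.sh
```

```text
t 17.75 tray x -43.3 left 4.33 yawerr 0.01 | F fwd -7.2 left 0.0 z -0.5 Mz 0.18
t 18.00 tray x -43.3 left 4.32 yawerr 0.18 | F fwd -11.1 left 0.7 z -1.4 Mz -0.09
```

Plate is flush: 11 N push with almost no moment, and no further motion. Relaxing and releasing.

```bash
python3 -m jog '[{"linear":[-0.02,0,0],"roll":0},{"linear":[-0.02,0,0],"roll":0},{"linear":[0,0,0],"roll":0}]' >/dev/null; sh m.sh; python3 -m jog '[{"linear":[0,0,0],"roll":0},{"linear":[0,0,0],"roll":0},{"linear":[0,0,0],"roll":0},{"linear":[0,0,0],"roll":0},{"linear":[0,0,0],"roll":0},{"linear":[0,0,0],"roll":0}]' 0.3
sh m.sh
```

```text
t 18.25 tray x -43.3 left 4.37 yawerr 0.18 | F fwd -2.2 left -0.4 z 0.0 Mz -0.03
time_s: 18.75
position: [0.5675, 0.0546, 0.0443]
tool_rot: [[-0.155, 0.988, 0.0], [0.988, 0.155, 0.0], [0.0, 0.0, -1.0]]
ft_force: [0.1, 0.7, 0.3]
grip_width: 0.0558
gripper_force: 0.0
t 18.75 tray x -43.2 left 4.40 yawerr 0.20 | F fwd 0.7 left -0.2 z 0.3 Mz -0.04
```

Released. Rising straight up, then pulling back so the arm is clear for a last look.

```bash
python3 -m jog '[{"linear":[0,0,-0.2],"roll":0},{"linear":[0,0,-0.4],"roll":0},{"linear":[0,0,-0.5],"roll":0},{"linear":[0,0,-0.5],"roll":0},{"linear":[0,0,-0.5],"roll":0},{"linear":[0,0,-0.5],"roll":0},{"linear":[0,0,-0.5],"roll":0},{"linear":[0,0,-0.5],"roll":0},{"linear":[0,0,-0.5],"roll":0},{"linear":[0,0,-0.5],"roll":0},{"linear":[0,0,-0.3],"roll":0},{"linear":[0,0,0],"roll":0}]' >/dev/null
python3 -m jog '[{"linear":[-0.5,0,0],"roll":0},{"linear":[-0.5,0,0],"roll":0},{"linear":[-0.5,0,0],"roll":0},{"linear":[-0.5,0,0],"roll":0},{"linear":[-0.5,0,0],"roll":0},{"linear":[-0.5,0,0],"roll":0},{"linear":[-0.5,0,0],"roll":0},{"linear":[-0.5,0,0],"roll":0},{"linear":[-0.5,0,0],"roll":0},{"linear":[-0.5,0,0],"roll":0},{"linear":[0,0,0],"roll":0},{"linear":[0,0,0],"roll":0}]'
python3 - <<'E'
from rig import optics
import cv2
a=optics.get_image("scene")[:,:,::-1]; cv2.imwrite("pics/f.png",a); cv2.imwrite("pics/fc.png",cv2.resize(a[100:290,180:460],None,fx=2.8,fy=2.8,interpolation=cv2.INTER_CUBIC))
E
```

```text
time_s: 20.75
position: [0.5981, -0.1436, 0.2394]
tool_rot: [[-0.153, 0.988, -0.001], [0.988, 0.153, 0.001], [0.001, -0.001, -1.0]]
ft_force: [0.3, 0.0, 0.1]
grip_width: 0.0552
gripper_force: 0.0
```

View pics/fc.png

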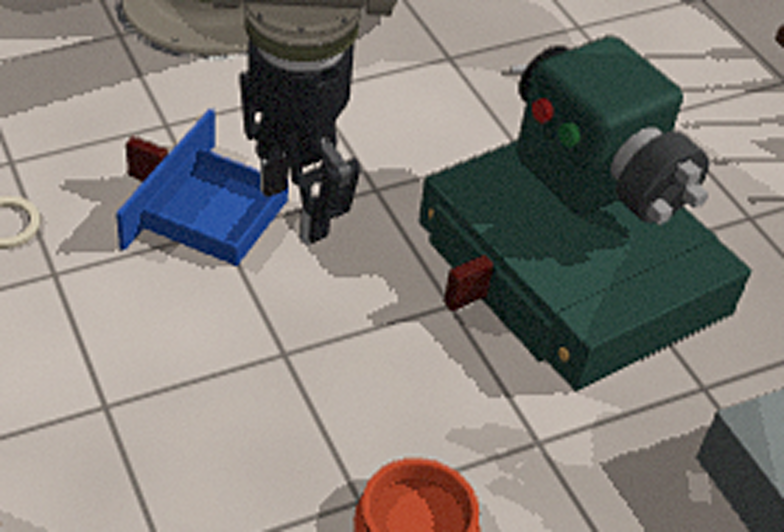

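The plate sits flush along the lathe front from crop (440,235) to (545,355). The fin is at (468,283), the gripper is clear and the bystanders haven't moved.

```bash
python3 -c "
from rig import env
print(env.close_job())"
```

```text
the job is handed in; nothing more can be done
None
```

The tray is home with its front plate flush against the lathe base, released, and the job was handed in at about 21 s; the highest contact force I read was about 11 N, and I saw no bystander moved.

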